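# Dock the sachet caddy in the counter track

## Task

Swing the gate at the mouth of the counter track fully open, then pick up the sachet caddy that has the T-shaped foot and slide it, foot under the lips, into the track from its open end until it is fully home against the end stop. Then swing the gate fully shut across the mouth behind it. Keep the caddy upright, leave the other things on the counter where they stand, and let go of everything.

Things in the scene. Friction and masses are not known exactly. Their poses are not given: they have to be found in the camera images.
- track: C-section track, dark steel on a pale plate, fixed to the counter. Origin: on the counter, middle of the mouth; +y runs into the track to its end stop, z up. Channel 68 mm wide, its walls flaring to 74 mm at the mouth (y = 0 to 25 mm). From y = 25 mm on, two lips leave a 42 mm slot; lips from z = 17 to 21 mm, outer width 84 mm. Channel floor at z = 4 mm. The caddy can enter only at the mouth.
- track_apron (a point): Point on the bare loading apron before the mouth, at x = 0, y = -70, z = 4 mm in the track's frame, whose axes it shares. The apron is the same flat plate as the channel floor (100 mm wide, top at z = 4 mm, from y = -130 mm to the mouth): the caddy can be set down here, in line, and slid in.
- track_stop (a point): Middle of the inner face of the end stop that closes the track's far end: y = 115 mm, z = 16 mm in the track's frame. The stop's top is at z = 28 mm. The end of the caddy's foot touches this face when home.
- track_home (a point): The point where the caddy's centre (caddy_mid) lies when the caddy is fully home: x = 0, y = 65 mm, z = 65 mm in the track's frame, whose axes it shares. The caddy's long side then lies along the track, either way round.
- gate (a joint): Angle of the gate, rad. 0 = shut, straight across the mouth (bar along the track's +x from its pivot). Grows as the post end swings outwards over the apron, towards the track's -y. 1.65 = fully open, stopped, pointing away beside the apron. Turns stiffly (about 1 N at the post) and stays where it is left; starts shut or up to 0.25 ajar.
- gate_pivot (a point): Point on the gate's vertical pivot axis, at x = -75, y = -10, z = 45 mm in the track's frame, whose axes it shares.
- gate_post (a point): Middle of the upright round black post on the gate's free end, 45 mm above the counter: 16 mm in diameter, standing 46 mm tall (z = 19 to 65 mm) on the dark steel bar, 155 mm from the pivot axis. Hold it or push it to swing the gate. The bar is 14 mm wide, at z = 7 to 19 mm.
- caddy_mid (a point): Centre, half-way up, of the black caddy with a T foot, 61 mm over its underside: 72 mm wide (x), 100 mm long (y), 122 mm tall, about 0.3 kg, alike either way round. Foot: flange 60 mm wide, 100 mm long, 8 mm thick; above it a stem 34 mm wide, 60 mm long, up to 22 mm. Open box with white sachets above, rim at 74 mm.
- caddy_handle (a point): Middle of the part of the caddy's handle that stands over the rim, 98 mm over the caddy's underside (37 mm above caddy_mid). The handle is an upright plate across the middle of the box, 60 mm long along the caddy's x and 12 mm thick along its y, rising 48 mm over the rim to 122 mm: pinch it along the caddy's y.
- flatbox_mid (a point): Centre, half-way up, of a wider black box (100 x 100 mm, rim at 80 mm, handle top at 115 mm) with the same white sachets and a flat bottom, no foot: leave it alone. It and the caddy may have swapped places.
- tumblers_mid (a point): Centre of a stack of upturned beige tumblers, 80 mm across, 145 mm tall: leave it alone.
- pot_mid (a point): Centre of a black round cutlery pot 72 mm across, 105 mm tall, holding white spoons whose ends reach 160 mm above the counter: leave it alone.
Not all that is in view belongs to the job. Leave any orange or red look-alike of the part that bears caddy_mid alone.

How it is judged:
On the way, in this order (a step that is already met when the one before it is completed fails the run):
1. the gate is swung open (over 1.4 rad) while the caddy is still outside (value of joint gate above 1.4 rad and y of caddy_mid in the frame of track below -0.03 m), for 0.1 s.
2. the caddy's foot has entered the channel from the mouth (y of caddy_mid in the frame of track above 0 m and x of caddy_mid in the frame of track between -0.008 and 0.008 m and z of caddy_mid in the frame of track between 0.06 and 0.072 m), for 0.05 s.
3. the caddy is home against the end stop (distance between caddy_mid and track_home below 0.011 m and y of caddy_mid in the frame of track above 0.057 m), for 0.2 s.
4. the gate is shut again behind the caddy (value of joint gate below 0.1 rad and y of caddy_mid in the frame of track above 0.057 m), for 0.2 s.
At the end, for the whole second after the job is handed in: The caddy stands at rest in the track, its foot on the channel floor under the lips, within 8 mm of fully home against the end stop, upright and in line with the track; the gate is shut to within 0.1 rad; everything is released (all of step 4 and x of caddy_mid in the frame of track between -0.007 and 0.007 m and z of caddy_mid in the frame of track_home between -0.004 and 0.004 m and angle between the y axis of caddy_mid and the y axis of track, either way round below 0.12 rad and angle between caddy_mid's own z axis and vertical below 0.08 rad and linear speed of caddy below 0.02 m/s); the robot touches nothing.
It fails at once if the caddy is tipped more than 0.5 rad (angle between caddy_mid's own z axis and vertical above 0.5 rad).
It fails at once if the flat-bottomed box is moved more than 40 mm (distance of flatbox_mid from where it was at the start of the episode above 0.04 m).
It fails at once if the tumblers are moved more than 40 mm (distance of tumblers_mid from where it was at the start of the episode above 0.04 m).
It fails at once if the cutlery pot is moved more than 40 mm (distance of pot_mid from where it was at the start of the episode above 0.04 m).
It also fails if it takes over 59 s, if anything falls off the work surface, if the arm or the gripper's body presses on something with over 40 N, if the wrist force passes 120 N, or if a joint passes its speed limit or range.

## Robot

A 6-joint arm with a two-finger parallel gripper is mounted at the origin on the work surface. World frame = base frame: x ahead of the robot, y to its left, z up, the work surface at z = 0. Lengths are in m, angles in rad, forces in N, time in s.
With the tool pointing down it reaches from about 0.375 to 0.9 m from the base axis. Payload 3.1 kg.
Tool frame: the origin (TCP) lies on the centre line of the jaws, within the pads' length; the fingertips stand 25 mm ahead of it and the grasp point (between the pads) lies 6 mm ahead of it (manip.tips_ahead is the distance from the TCP to the fingertips, in m); z points along the fingers, y is the direction in which the jaws open and shut (so a half turn about z gives the same grasp; the last joint's range is limited). The gripper opens to 85 mm and grips with 20 to 120 N. Pads are 22 mm wide; open, the fingers measure 114 mm over their backs; the gripper's body (76 mm by 85 mm) begins 54 mm behind the grasp point. The pads swing forward as they close: fully open they stand 13 mm farther back than shut.
Start: joints at [-1.516, 0.527, 1.433, -0, 1.181, -0.178], TCP at [0.145, -0.608, 0.256] pointing down, gripper open.
Joint ranges: [-3.08, 3.08], [-0.75, 2.2], [0.22, 2.44], [-1.43, 4.57], [0, 2.65], [-2.85, 2.85]. Speed limits (rad/s): [2.79, 2.79, 3.14, 3.14, 3.14, 3.14].

## Interface

Orientations are given as a unit quaternion [x, y, z, w].
In Python, from station import manip gives the robot as it stands.
- The arm moves only by the tool play_rows, never from a script. Its argument "steps" is a list that holds one entry, the list of rows, each a list of 6 numbers: the shift along the tool's x, y, z in m, then the turn, a rotation vector about the tool's x, y, z in degrees. In form: [[[x, y, z, rx, ry, rz], ...]]. A call has 1 to 10 rows; each row shifts and turns the commanded pose from where the row before left it, along the tool's axes as they then stand; what a row does not reach is not made up. A row lasts 1/8 s, in which the tool goes at most 62.5 mm and 10.7 degrees, less where a joint would pass 70% of its speed; a pose out of reach is approached as far as the arm can. A call is refused whole if a number of a shift passes 0.0625 or a number of a turn 10.7, either way. A call with a gripper value outside its range is refused whole. "fingers" is the opening, from 0 (shut) to 1 (fully open), set as the call begins (left out, the last holds). The fingers move at their own pace and stop on an object; "squeeze" is the grip in N (left out, the last holds). Time passes only in rows, so rows that do not move let the fingers close. It gives the time, the measured TCP pose, the force and the opening at its end, in the units of the state.
- manip.sense(): the state, without advancing time (a new reading comes with each control period).
- manip.snapshot(name): name is "scene" or "top" or "wrist"; returns a dict with "img" (384x512x3 uint8, red, green, blue), "K" (3x3 intrinsics, pixels), "k1" (the pictures are not rectified: a ray, as slopes to the right and down, at radius r is drawn at 1 + k1 r^2 times it, then the intrinsics apply), "world_from_camera" (4x4, takes a point from camera to world coordinates). Camera axes: x right, y down, z forward; pixel columns grow to the right and rows downward; lengths in m; the calibration is good to about 2 mm. A picture is of the moment at which its call begins. There is no depth.
- manip.sign_off(): hands the job in, once; it reports no verdict.
Trained networks look in a picture, given as the dict that the camera call returned (one of the last four; its "shot" number tells which), for a name from the list of things; names that differ only in an ending like _2 or _b are one class to them, and where a whole thing is asked for, a point or a joint stands for the part that bears it (a point fixed in the world has none). Each returns a list of dicts, best first, with "score" (0 to 1); they miss things now and then, are a little off and sometimes report something else, mostly with a low value. They report only what shows in the picture. A call takes as long as a camera call. They do not tell look-alikes from the thing itself.
- manip.regions_of(label, picture): "pixels" (384x512 bool, what is visible of it) and "rect" ([left, top, right, bottom] in pixels, round what is visible of it).
- manip.pinpoint(label, picture): "point" ([column, row] in pixels: a listed point, or the origin of a listed thing).
The state is a dict: "t": time; "q": joint angles; "qd": joint speeds; "tau": joint torques, N m; "tcp_pos": TCP position; "tool_rot": TCP orientation; "force": force on the tool from outside, world axes, zero at the start; "ft_torque": the same for the moment, N m; "finger_gap": opening from 0.0 (shut) to 1.0 (fully open).
Only numpy, scipy, OpenCV 4.12 (cv2) and the standard library are available. Lean on these libraries where they do the work, as an engineer would, in place of code of your own. Each camera call takes 0.05 s, during which the arm holds its last target.

## Working session

There is one attempt and no reset: what is moved stays moved. The work goes in short steps, Python scripts to look and compute and a tool call to move; the robot and the scene stay as the last step left them, time stands still between calls to the robot, and variables do not carry over. Pictures are saved under pics/ and viewed, and the job is handed in when it is done.

Besides the shell and the picture viewer there is one more tool, called after "Request:" in YAML: its name, and indented under it one key for each argument. play_rows: Moves the arm, as the interface text tells. Its arguments: {"type":"object","properties":{"steps":{"type":"array"},"fingers":{"type":"number"},"squeeze":{"type":"number"}},"required":["steps"]}

```bash
ls; mkdir -p pics
cat > h.py <<'E'
import numpy as np, cv2
from station import manip
from scipy.spatial.transform import Rotation as R
def ray(p,s):
    K=np.array(s["K"]);k1=s["k1"]
    d=np.array([(p[0]-K[0,2])/K[0,0],(p[1]-K[1,2])/K[1,1]])
    u=d.copy()
    for _ in range(30): u=d/(1+k1*(u@u))
    T=np.array(s["world_from_camera"])
    v=T[:3,:3]@np.array([u[0],u[1],1]); return T[:3,3],v/np.linalg.norm(v)
def onz(p,s,z):
    o,v=ray(p,s); return o+v*(z-o[2])/v[2]
def proj(P,s):
    T=np.linalg.inv(np.array(s["world_from_camera"]));c=T[:3,:3]@np.array(P)+T[:3,3]
    u=c[:2]/c[2];u=u*(1+s["k1"]*(u@u));K=np.array(s["K"])
    return np.array([K[0,0]*u[0]+K[0,2],K[1,1]*u[1]+K[1,2]])
def tri(obs):
    A=np.zeros((3,3));b=np.zeros(3);os=[]
    for p,s in obs:
        o,v=ray(p,s);M=np.eye(3)-np.outer(v,v);A+=M;b+=M@o;os.append((o,v))
    X=np.linalg.solve(A,b)
    return X,[float(np.linalg.norm(np.cross(X-o,v))) for o,v in os]
def save(s,n): cv2.imwrite('pics/'+n+'.png',cv2.cvtColor(s["img"],cv2.COLOR_RGB2BGR))
E
python3 - <<'E'
from h import *
S={}
for n in ["scene","top","wrist"]:
    s=manip.snapshot(n);S[n]=s;save(s,n+"0");print(n,s["shot"],np.round(s["world_from_camera"],3).tolist())
names=["track","track_apron","track_stop","track_home","gate_pivot","gate_post","caddy_mid","caddy_handle","flatbox_mid","tumblers_mid","pot_mid"]
for l in names:
    o=[]
    for n in S:
        r=manip.pinpoint(l,S[n]); o.append((n,[(np.round(x["point"]).tolist(),round(x["score"],2)) for x in r[:3]]))
    print(l,o)
    b=[(q[0],S[n]) for (n,qq) in o for q in qq[:1]]
    if len(b)>1:
        X,e=tri(b);print("   ",X.round(3),np.round(e,4))
print(manip.sense())
E
```

```text
pics
scene 1 [[-0.498, 0.558, -0.663, 1.236], [0.867, 0.312, -0.389, 0.402], [-0.01, -0.769, -0.64, 0.814], [0.0, 0.0, 0.0, 1.0]]
top 2 [[0.015, -0.996, 0.085, 0.377], [-1.0, -0.015, -0.004, -0.001], [0.006, -0.085, -0.996, 1.682], [0.0, 0.0, 0.0, 1.0]]
wrist 3 [[0.232, -0.927, -0.294, 0.219], [-0.973, -0.221, -0.07, -0.59], [-0.001, 0.302, -0.953, 0.373], [0.0, 0.0, 0.0, 1.0]]
track [('scene', [([272.0, 244.0], 0.76), ([313.0, 251.0], 0.45)]), ('top', [([241.0, 175.0], 0.97)]), ('wrist', [])]
    [ 0.561  0.066 -0.005] [0.0037 0.0037]
track_apron [('scene', [([250.0, 241.0], 0.59)]), ('top', [([259.0, 169.0], 0.95), ([240.0, 195.0], 0.17)]), ('wrist', [])]
    [ 0.583  0.002 -0.004] [0.0037 0.0037]
track_stop [('scene', [([311.0, 250.0], 0.7)]), ('top', [([205.0, 178.0], 0.96)]), ('wrist', [])]
    [0.547 0.189 0.021] [0.0002 0.0002]
track_home [('scene', [([297.0, 233.0], 0.67), ([193.0, 178.0], 0.39)]), ('top', [([239.0, 178.0], 0.41)]), ('wrist', [])]
    [0.534 0.1   0.041] [0.0343 0.0343]
gate_pivot [('scene', [([275.0, 216.0], 0.97)]), ('top', [([242.0, 196.0], 0.67)]), ('wris
[... 994 characters left out ...]
 0.057] [0.003 0.003]
{'t': 1.8, 'q': array([-1.51549836e+00,  5.27497438e-01,  1.43267030e+00,  3.58222200e-05,
        1.18141484e+00, -1.78506009e-01]), 'qd': array([-6.80474169e-04,  5.60322619e-04, -1.76407433e-05, -1.72208259e-04,
       -2.38735898e-04,  1.16878640e-03]), 'tau': array([-7.27613642e-04, -4.42312503e+01, -1.78415519e+01, -2.70628025e-04,
        7.99481968e-04,  1.61603390e-05]), 'tcp_pos': array([ 0.14483318, -0.60797747,  0.25632145]), 'tool_rot': array([9.93175533e-01, 1.16629154e-01, 1.62287530e-05, 6.04925159e-06]), 'force': array([ 0.56737621, -0.04325815, -0.62397874]), 'ft_torque': array([ 0.04852012,  0.07237032, -0.01010475]), 'finger_gap': 0.9998908389635794}
```

View pics/scene0.png

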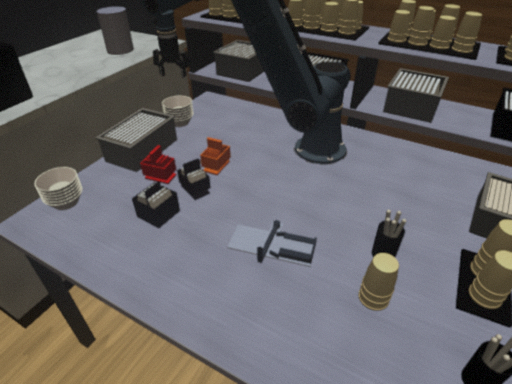

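View pics/top0.png

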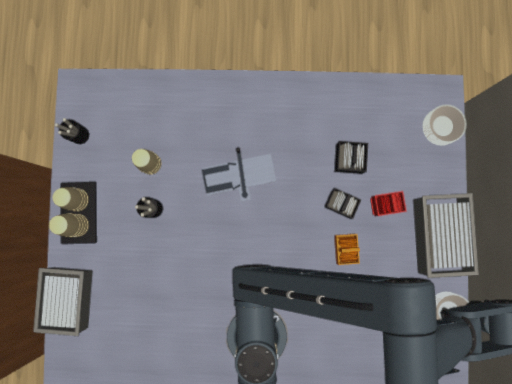

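Run:
```python
import cv2
a=cv2.imread('pics/top0.png')[110:290,100:440];cv2.imwrite('pics/top0c.png',cv2.resize(a,None,fx=2.3,fy=2.3,interpolation=cv2.INTER_CUBIC))
a=cv2.imread('pics/scene0.png')[110:310,120:380];cv2.imwrite('pics/scene0c.png',cv2.resize(a,None,fx=3,fy=3,interpolation=cv2.INTER_CUBIC))
```

```text
(no output)
```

View pics/top0c.png

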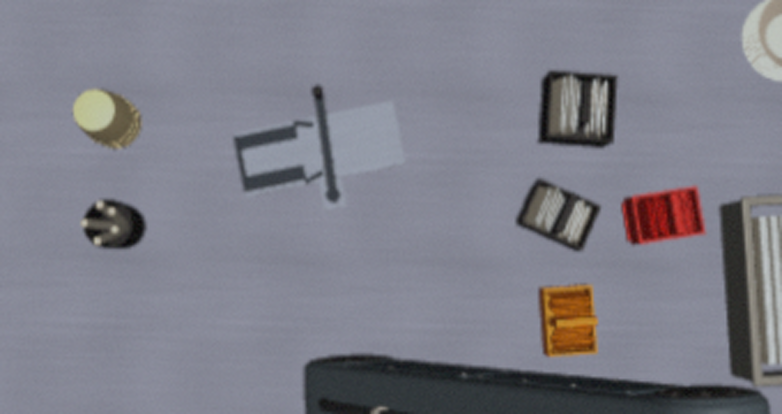

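View pics/scene0c.png

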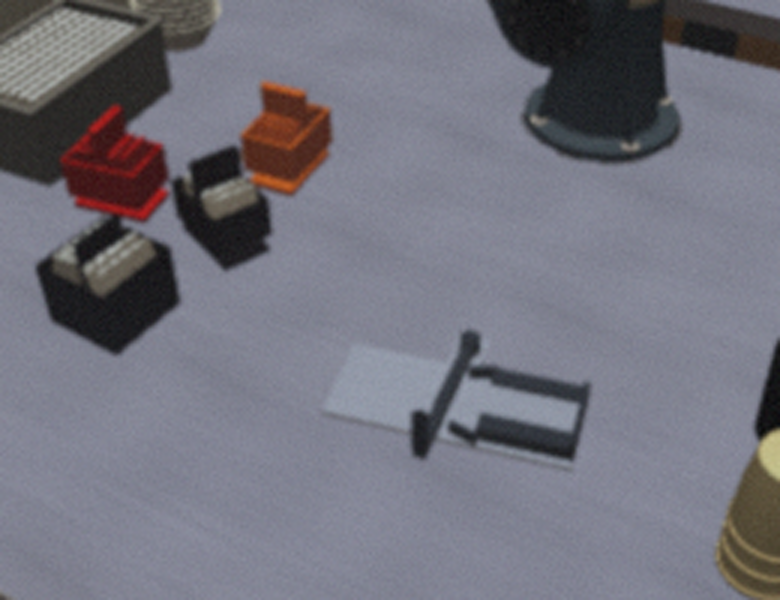

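```bash
cat >> h.py <<'E'
def plan(target,yaw=None,n=None,start=None,syaw=None):
    """tool-down linear; prints rows in tool axes. yaw = direction of tool x in world (rad)"""
    if start is None:
        st=manip.sense();start=st["tcp_pos"];r=R.from_quat(st["tool_rot"]).as_matrix();syaw=np.arctan2(r[1,0],r[0,0])
    if yaw is None: yaw=syaw
    d=np.array(target)-start;dy=(yaw-syaw+np.pi)%(2*np.pi)-np.pi
    m=int(max(np.ceil(np.abs(d).max()/.058),np.ceil(abs(np.degrees(dy))/10),1))
    if n: m=max(n,m)
    rows=[];
    for i in range(m):
        y=syaw+dy*i/m
        X=np.array([np.cos(y),np.sin(y),0]);Y=np.array([np.sin(y),-np.cos(y),0])
        w=d/m
        rows.append([round(float(w@X),4),round(float(w@Y),4),round(float(-w[2]),4),0,0,round(float(-np.degrees(dy)/m),2)])
    print("yaw0",round(float(syaw),4));print(rows)
    return rows
E
python3 - <<'E'
from h import *
s=manip.snapshot("top")
P=onz((343,202),s,.08);print(P)
print(onz((351,157),s,.06))
st=manip.sense();T=np.array(manip.snapshot("wrist")["world_from_camera"])
r=R.from_quat(st["tool_rot"]).as_matrix();print(r.T@(T[:3,3]-st["tcp_pos"]))
plan([P[0]-.03,P[1],.28])
E
```

```text
[ 0.46629956 -0.28713501  0.08      ]
[ 0.62362531 -0.31856878  0.06      ]
[ 7.65884589e-02 -7.86107254e-05 -1.17210415e-01]
yaw0 0.2338
[[0.0596, -0.0408, -0.0039, 0, 0, -0.0], [0.0596, -0.0408, -0.0039, 0, 0, -0.0], [0.0596, -0.0408, -0.0039, 0, 0, -0.0], [0.0596, -0.0408, -0.0039, 0, 0, -0.0], [0.0596, -0.0408, -0.0039, 0, 0, -0.0], [0.0596, -0.0408, -0.0039, 0, 0, -0.0]]
```

Request:
play_rows:
  steps:
    - [[0.06, -0.041, -0.004, 0, 0, 0], [0.06, -0.041, -0.004, 0, 0, 0], [0.06, -0.041, -0.004, 0, 0, 0], [0.06, -0.041, -0.004, 0, 0, 0], [0.06, -0.041, -0.004, 0, 0, 0], [0.06, -0.041, -0.004, 0, 0, 0], [0, 0, 0, 0, 0, 0]]

```text
t: 2.78
tcp_pos: [0.3989, -0.3273, 0.2774]
tool_rot: [0.993, 0.12, 0.0, -0.0]
force: [-0.7, -0.3, 0.4]
finger_gap: 0.999
```

Run:
```python
from h import *
import pickle
s=manip.snapshot("wrist");save(s,"w1");pickle.dump(s,open('w1.pkl','wb'))
for l in ["caddy_mid","caddy_handle"]:
    print(l,[(np.round(x["point"],1).tolist(),round(x["score"],2)) for x in manip.pinpoint(l,s)[:4]])
print(manip.sense()["tcp_pos"],manip.sense()["t"])
plan([.56,.03,.28])
```

```text
caddy_mid [([363.1, 135.6], 0.97), ([211.9, 230.3], 0.62), ([229.9, 102.9], 0.6), ([226.2, 103.0], 0.26)]
caddy_handle [([230.4, 103.3], 0.8), ([206.5, 244.9], 0.77), ([377.3, 143.2], 0.75)]
[ 0.39643183 -0.33139347  0.27702346] 2.925
yaw0 0.234
[[0.0347, -0.0448, -0.0004, 0, 0, -0.0], [0.0347, -0.0448, -0.0004, 0, 0, -0.0], [0.0347, -0.0448, -0.0004, 0, 0, -0.0], [0.0347, -0.0448, -0.0004, 0, 0, -0.0], [0.0347, -0.0448, -0.0004, 0, 0, -0.0], [0.0347, -0.0448, -0.0004, 0, 0, -0.0], [0.0347, -0.0448, -0.0004, 0, 0, -0.0]]
```

View pics/w1.png

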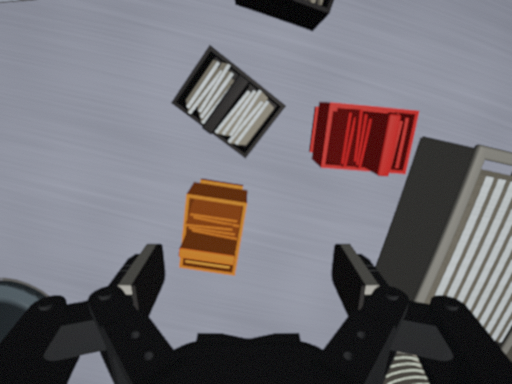

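Request:
play_rows:
  steps:
    - [[0.035, -0.045, 0, 0, 0, 0], [0.035, -0.045, 0, 0, 0, 0], [0.035, -0.045, 0, 0, 0, 0], [0.035, -0.045, 0, 0, 0, 0], [0.035, -0.045, 0, 0, 0, 0], [0.035, -0.045, 0, 0, 0, 0], [0.035, -0.045, 0, 0, 0, 0], [0, 0, 0, 0, 0, 0]]

```text
t: 3.92
tcp_pos: [0.5634, 0.0335, 0.2767]
tool_rot: [0.993, 0.118, 0.001, -0.0]
force: [0.4, 0.3, -0.6]
finger_gap: 1.004
```

Run:
```python
from h import *
import pickle
s0=pickle.load(open('w1.pkl','rb'))
for p in [(211,46),(285,104),(246,157),(173,102)]: print(onz(p,s0,.074).round(4))
s=manip.snapshot("wrist");save(s,"w2");pickle.dump(s,open('w2.pkl','wb'))
Z=dict(track=0,track_apron=.004,track_stop=.016,gate_pivot=.045,gate_post=.045)
for l in Z:
    print(l,[(np.round(x["point"],1).tolist(),round(x["score"],2),onz(x["point"],s,Z[l]).round(4).tolist()) for x in manip.pinpoint(l,s)[:2]])
print(manip.sense()["tcp_pos"],manip.sense()["t"])
```

```text
[ 0.5153 -0.2605  0.074 ]
[ 0.478  -0.3487  0.074 ]
[ 0.4127 -0.322   0.074 ]
[ 0.452  -0.2327  0.074 ]
track [([219.3, 151.1], 0.7, [0.5629, 0.073, 0.0])]
track_apron [([266.6, 150.9], 0.94, [0.5788, 0.0109, 0.004])]
track_stop [([130.3, 153.8], 0.98, [0.5353, 0.1862, 0.016])]
gate_pivot [([221.3, 214.6], 0.9, [0.4914, 0.0511, 0.045]), ([232.1, 86.4], 0.19, [0.6475, 0.0718, 0.045])]
gate_post [([230.6, 83.4], 0.9, [0.6502, 0.0742, 0.045])]
[0.56165568 0.03036278 0.2768811 ] 4.225
```

View pics/w2.png

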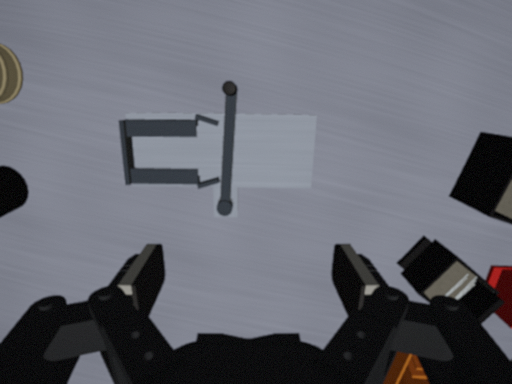

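Run:
```python
import cv2
a=cv2.imread('pics/w2.png')[70:230,105:330];cv2.imwrite('pics/w2c.png',cv2.resize(a,None,fx=3.5,fy=3.5,interpolation=cv2.INTER_CUBIC))
```

```text
(no output)
```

View pics/w2c.png

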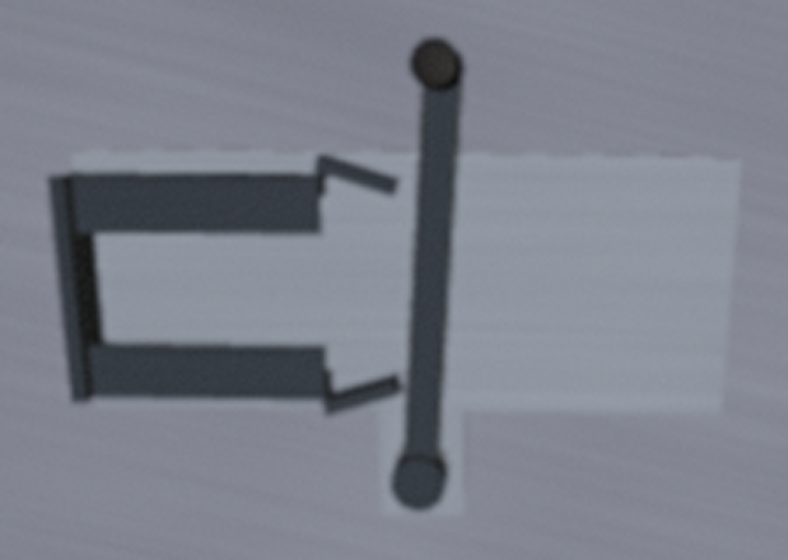

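```bash
cat > fit.py <<'E'
from h import *
import pickle
from scipy.optimize import least_squares
s=pickle.load(open('w2.pkl','rb'))
obs=[((316.7,115.4),(50,-130,4)),((311.3,187.4),(-50,-130,4)),((195.9,120.6),(42,25,21)),((197.9,183.4),(-42,25,21)),((196.4,136.3),(21,25,21)),((197.6,168.9),(-21,25,21)),((125,120.6),(42,115,28)),((130.7,183.7),(-42,115,28))]
def W(x,P):
    c,n=np.cos(x[2]),np.sin(x[2]);P=np.array(P)/1000
    return np.array([x[0]+c*P[0]-n*P[1],x[1]+n*P[0]+c*P[1],P[2]])
f=lambda x:np.concatenate([proj(W(x,P),s)-p for p,P in obs])
r=least_squares(f,[.56,.06,.2],loss='soft_l1')
print(r.x.round(4),np.degrees(r.x[2]));print(f(r.x).reshape(-1,2).round(1).tolist())
for n,P in dict(apron=(0,-70,4),stop=(0,115,16),pivot=(-75,-10,45),home=(0,65,65)).items(): print(n,W(r.x,P).round(4),proj(W(r.x,P),s).round(1))
post=onz((229.9,87.7),s,.065);piv=W(r.x,(-75,-10,45));d=post-piv;print("post",post,np.hypot(*d[:2]),"gate",r.x[2]-np.arctan2(d[1],d[0]))
np.save('track.npy',r.x)
E
python3 fit.py
```

```text
[0.5633 0.0746 0.2204] 12.62866329529128
[[0.4, -0.6], [-0.1, 0.6], [0.3, -0.8], [0.5, 0.8], [0.3, 0.4], [0.2, -0.0], [-1.8, -0.8], [-0.9, 1.0]]
apron [0.5786 0.0063 0.004 ] [269.9 151.8]
stop [0.5382 0.1868 0.016 ] [130.1 151.6]
pivot [0.4923 0.0485 0.045 ] [223.4 214.4]
home [0.5491 0.1381 0.065 ] [156.4 159.4]
post [0.64505377 0.07268004 0.065     ] 0.1546423327184001 gate 0.06321058460764944
```

Run:
```python
from h import *
st=manip.sense();print(st["q"].round(3))
plan([.645,.0727,.20],yaw=.157)
plan([.645,.0727,.056],start=np.array([.645,.0727,.20]),syaw=.157)
```

```text
[-0.145  0.419  1.568 -0.     1.155  1.196]
yaw0 0.2308
[[0.0454, -0.0111, 0.0384, 0, 0, 2.11], [0.045, -0.0127, 0.0384, 0, 0, 2.11]]
yaw0 0.157
[[0.0, 0.0, 0.048, 0, 0, -0.0], [0.0, 0.0, 0.048, 0, 0, -0.0], [0.0, 0.0, 0.048, 0, 0, -0.0]]
```

Request:
play_rows:
  steps:
    - [[0.0454, -0.0111, 0.0384, 0, 0, 2.1], [0.045, -0.0127, 0.0384, 0, 0, 2.1], [0, 0, 0.048, 0, 0, 0], [0, 0, 0.048, 0, 0, 0], [0, 0, 0, 0, 0, 0], [0, 0, 0, 0, 0, 0]]
  fingers: 0.6
  squeeze: 25

```text
t: 4.97
tcp_pos: [0.6464, 0.074, 0.1057]
tool_rot: [0.997, 0.08, 0.001, 0.0]
force: [1.2, 0.3, 0.1]
finger_gap: 0.598
```

Run:
```python
from h import *
s=manip.snapshot("wrist");save(s,"w3")
print(manip.sense()["tcp_pos"],proj([.645,.0727,.065],s))
plan([.645,.0727,.056],yaw=.157)
```

```text
[0.64695249 0.07413195 0.1066366 ] [249.2128688  235.77196353]
yaw0 0.1595
[[-0.0022, 0.0011, 0.0506, 0, 0, 0.14]]
```

View pics/w3.png

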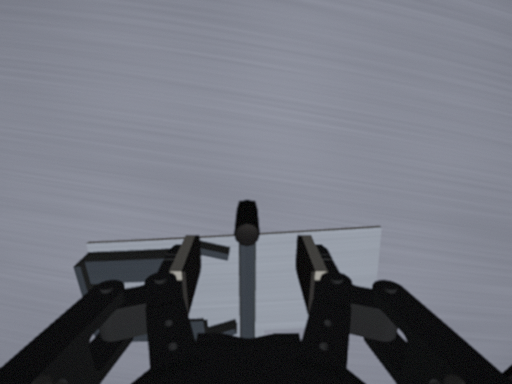

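Request:
play_rows:
  steps:
    - [[-0.001, 0.0005, 0.025, 0, 0, 0], [-0.001, 0.0005, 0.025, 0, 0, 0], [0, 0, 0, 0, 0, 0]]

```text
t: 5.4
tcp_pos: [0.6435, 0.0734, 0.0551]
tool_rot: [0.997, 0.08, 0.0, 0.0]
force: [-0.1, -0.0, -0.2]
finger_gap: 0.602
```

Request:
play_rows:
  steps:
    - [[0, 0, 0, 0, 0, 0], [0, 0, 0, 0, 0, 0], [0, 0, 0, 0, 0, 0], [0, 0, 0, 0, 0, 0]]
  fingers: 0
  squeeze: 25

```text
t: 5.9
tcp_pos: [0.6448, 0.0736, 0.0561]
tool_rot: [0.997, 0.08, 0.002, 0.0]
force: [-0.1, 0.6, 6.4]
finger_gap: 0.176
```

```bash
cat > gate.py <<'E'
from h import *
x=np.load('track.npy')
def piv():
    c,n=np.cos(x[2]),np.sin(x[2]);return np.array([x[0]-c*.075+n*.010,x[1]-n*.075-c*.010])
def arc(th1,yaw1,m):
    st=manip.sense();p=st["tcp_pos"];r=R.from_quat(st["tool_rot"]).as_matrix();y0=np.arctan2(r[1,0],r[0,0])
    P=piv();d=p[:2]-P;th0=x[2]-np.arctan2(d[1],d[0]);rad=np.hypot(*d);print("th0",th0,"rad",rad,p,"force",st["force"].round(1),"gap",st["finger_gap"],"t",st["t"])
    rows=[];prev=p[:2];yy=y0
    for i in range(1,m+1):
        th=th0+(th1-th0)*i/m;q=P+rad*np.array([np.cos(x[2]-th),np.sin(x[2]-th)])
        w=q-prev;prev=q;dy=(yaw1-y0)/m
        rows.append([round(float(w@[np.cos(yy),np.sin(yy)]),4),round(float(w@[np.sin(yy),-np.cos(yy)]),4),0,0,0,round(float(-np.degrees(dy)),2)]);yy+=dy
    print(rows)
E
python3 -c "
from gate import *
arc(1.62,-.5,10)
print(manip.sense()['q'].round(2))"
```

```text
th0 0.05717037315457596 rad 0.15453185557514715 [0.64479575 0.07358419 0.05614293] force [-0.1  0.6  6.4] gap 0.17553631403278513 t 5.9
[[-0.0018, 0.0241, 0, 0, 0, 3.78], [-0.004, 0.0238, 0, 0, 0, 3.78], [-0.0061, 0.0233, 0, 0, 0, 3.78], [-0.0082, 0.0227, 0, 0, 0, 3.78], [-0.0102, 0.0219, 0, 0, 0, 3.78], [-0.0121, 0.0209, 0, 0, 0, 3.78], [-0.014, 0.0197, 0, 0, 0, 3.78], [-0.0157, 0.0183, 0, 0, 0, 3.78], [-0.0173, 0.0169, 0, 0, 0, 3.78], [-0.0187, 0.0152, 0, 0, 0, 3.78]]
[-0.06  0.82  1.5   0.    0.82  1.35]
```

Request:
play_rows:
  steps:
    - [[-0.0018, 0.0241, 0, 0, 0, 3.8], [-0.004, 0.0238, 0, 0, 0, 3.8], [-0.0061, 0.0233, 0, 0, 0, 3.8], [-0.0082, 0.0227, 0, 0, 0, 3.8], [-0.0102, 0.0219, 0, 0, 0, 3.8], [-0.0121, 0.0209, 0, 0, 0, 3.8], [-0.014, 0.0197, 0, 0, 0, 3.8], [-0.0157, 0.0183, 0, 0, 0, 3.8], [-0.0173, 0.0169, 0, 0, 0, 3.8], [-0.0187, 0.0152, 0, 0, 0, 3.8]]

```text
t: 7.15
tcp_pos: [0.5186, -0.1048, 0.0557]
tool_rot: [0.968, -0.251, 0.003, 0.0]
force: [3.6, 2.4, 6.2]
finger_gap: 0.174
```

```bash
python3 -c "
from gate import *
arc(1.65,-.55,2)
s=manip.snapshot('top');save(s,'t1')
import cv2
a=cv2.imread('pics/t1.png')[110:290,100:440];cv2.imwrite('pics/t1c.png',cv2.resize(a,None,fx=2.3,fy=2.3,interpolation=cv2.INTER_CUBIC))
"
```

```text
th0 1.6216316899268053 rad 0.1554829573245796 [ 0.51855834 -0.10478268  0.0556901 ] force [3.6 2.4 6.2] gap 0.1741751419729627 t 7.15
[[-0.0017, 0.0014, 0, 0, 0, 1.22], [-0.0017, 0.0014, 0, 0, 0, 1.22]]
```

View pics/t1c.png

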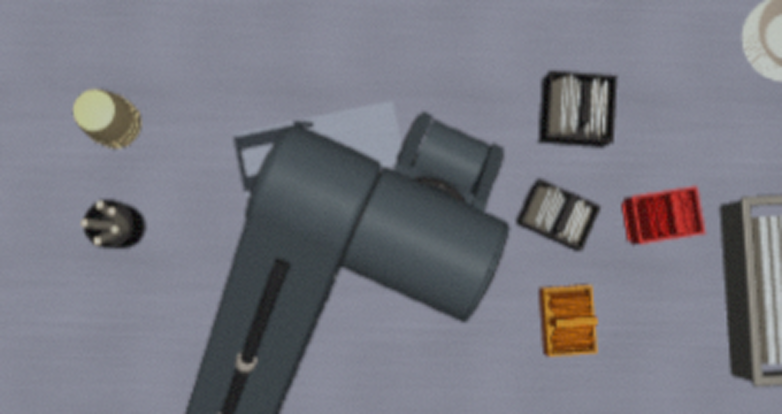

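Request:
play_rows:
  steps:
    - [[0, 0, 0, 0, 0, 0], [0, 0, 0, 0, 0, 0], [0, 0, -0.05, 0, 0, 0], [0, 0, -0.06, 0, 0, 0], [0, 0, -0.06, 0, 0, 0], [0, 0, -0.03, 0, 0, 0], [0, 0, 0, 0, 0, 0]]
  fingers: 0.5

```text
t: 8.07
tcp_pos: [0.5183, -0.1038, 0.2565]
tool_rot: [0.969, -0.248, 0.003, 0.001]
force: [0.1, 0.1, 0.4]
finger_gap: 0.5
```

```bash
python3 -c "
from h import *
plan([.4645,-.291,.25],yaw=-.408)"
```

```text
yaw0 -0.5018
[[0.0107, 0.0475, 0.0016, 0, 0, -1.34], [0.0096, 0.0477, 0.0016, 0, 0, -1.34], [0.0085, 0.0479, 0.0016, 0, 0, -1.34], [0.0073, 0.0481, 0.0016, 0, 0, -1.34]]
```

Request:
play_rows:
  steps:
    - [[0.0107, 0.0475, 0.0016, 0, 0, -1.3], [0.0096, 0.0477, 0.0016, 0, 0, -1.3], [0.0085, 0.0479, 0.0016, 0, 0, -1.3], [0.0073, 0.0481, 0.0016, 0, 0, -1.3], [0, 0, 0, 0, 0, 0], [0, 0, 0, 0, 0, 0]]

```text
t: 8.82
tcp_pos: [0.462, -0.2894, 0.246]
tool_rot: [0.979, -0.205, -0.002, -0.001]
force: [0.1, 1.0, -0.2]
finger_gap: 0.5
```

```bash
python3 -c "
from h import *
import pickle
s=manip.snapshot('wrist');save(s,'w4');pickle.dump(s,open('w4.pkl','wb'))
print(manip.sense()['tcp_pos'],manip.sense()['t'],proj([.4645,-.291,.122],s))
for x in manip.pinpoint('caddy_handle',s): print(x, onz(x['point'],s,.098))
cv2.imwrite('pics/w4c.png',cv2.resize(cv2.imread('pics/w4.png')[100:384,100:420],None,fx=2.1,fy=2.1))
"
```

```text
[ 0.46233943 -0.28897113  0.24636572] 8.875 [247.91469466 187.58934724]
{'point': [409.2, 112.0], 'score': 0.85} [ 0.46490335 -0.44952695  0.098     ]
{'point': [249.4, 181.8], 'score': 0.79} [ 0.46240792 -0.29158887  0.098     ]
```

View pics/w4.png

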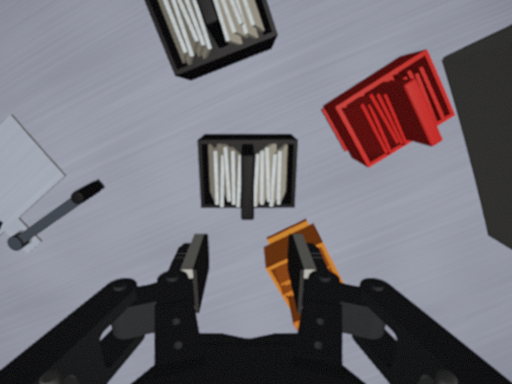

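View pics/w4c.png

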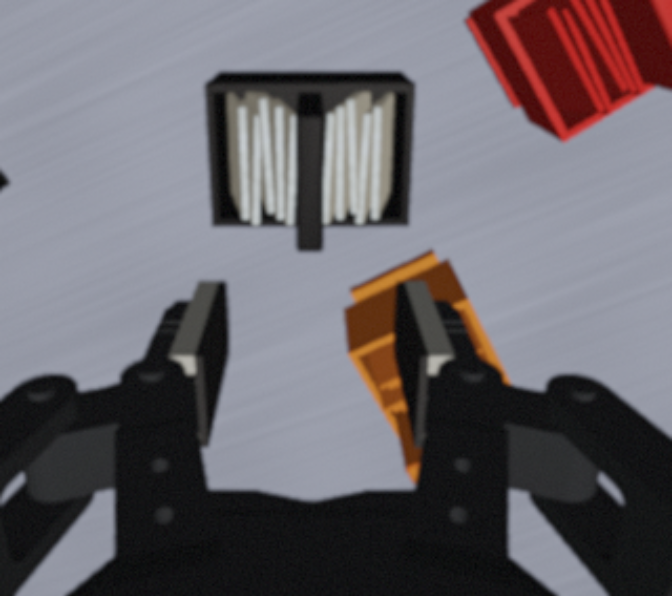

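```bash
python3 -c "
from h import *
import pickle
a=pickle.load(open('w1.pkl','rb'));s=pickle.load(open('w4.pkl','rb'))
C=[(199,139),(297,139),(294.5,207),(201,207)]
W=[onz(p,s,.074) for p in C];print(np.round(W,4),np.mean(W,0))
for d in (W[1]-W[0],W[2]-W[3]): print(np.linalg.norm(d),np.degrees(np.arctan2(d[1],d[0])))
for p,q in zip(C,[(211,46),(285,104),(246,157),(173,102)]): print(tri([(p,s),(q,a)]))
for p in [(242.4,218.5),(254,218.5)]: print(onz(p,s,.122))
"
```

```text
[[ 0.5163 -0.2609  0.074 ]
 [ 0.4776 -0.3496  0.074 ]
 [ 0.4114 -0.3217  0.074 ]
 [ 0.4512 -0.2308  0.074 ]] [ 0.46412308 -0.29072285  0.074     ]
0.09678832538670472 -113.6141870198305
0.0991835116568833 -113.59958102066908
(array([ 0.51602662, -0.25970864,  0.06843395]), [1.2623735628625117e-05, 1.2623735628679666e-05])
(array([ 0.47794707, -0.34894363,  0.07568283]), [0.00045389702279894083, 0.0004538970227989925])
(array([ 0.41373348, -0.32174013,  0.07950401]), [8.566160646845397e-05, 8.566160646839302e-05])
(array([ 0.45257419, -0.23331002,  0.07974905]), [0.0007426032820621011, 0.000742603282062098])
[ 0.43995941 -0.27488102  0.122     ]
[ 0.43580414 -0.28439299  0.122     ]
```

```bash
python3 -c "
from h import *
plan([.4643,-.2907,.106],yaw=-.412)"
```

```text
yaw0 -0.4106
[[0.0008, 0.0003, 0.0469, 0, 0, 0.03], [0.0008, 0.0003, 0.0469, 0, 0, 0.03], [0.0008, 0.0003, 0.0469, 0, 0, 0.03]]
```

Request:
play_rows:
  steps:
    - [[0.0008, 0.0003, 0.047, 0, 0, 0], [0.0008, 0.0003, 0.047, 0, 0, 0], [0.0008, 0.0003, 0.046, 0, 0, 0], [0, 0, 0, 0, 0, 0], [0, 0, 0, 0, 0, 0]]

```text
t: 9.55
tcp_pos: [0.4656, -0.2921, 0.1089]
tool_rot: [0.979, -0.204, 0.001, 0.0]
force: [-0.4, -0.7, 0.0]
finger_gap: 0.499
```

Request:
play_rows:
  steps:
    - [[0, 0, 0, 0, 0, 0], [0, 0, 0, 0, 0, 0], [0, 0, 0, 0, 0, 0], [0, 0, 0, 0, 0, 0], [0, 0, 0, 0, 0, 0]]
  fingers: 0
  squeeze: 50

```text
t: 10.18
tcp_pos: [0.4652, -0.2926, 0.1091]
tool_rot: [0.979, -0.205, 0.001, 0.0]
force: [-0.3, 2.4, 7.6]
finger_gap: 0.134
```

Request:
play_rows:
  steps:
    - [[0, 0, -0.02, 0, 0, 0], [0, 0, -0.045, 0, 0, 0], [0, 0, -0.045, 0, 0, 0], [0, 0, 0, 0, 0, 0], [0, 0, 0, 0, 0, 0]]

```text
t: 10.8
tcp_pos: [0.4638, -0.2917, 0.217]
tool_rot: [0.979, -0.205, -0.001, -0.0]
force: [-1.0, -0.7, -2.8]
finger_gap: 0.133
```

```bash
python3 -c "
from h import *
st=manip.sense();print(st['tcp_pos'],st['force'],st['finger_gap'])
x=np.load('track.npy');y=-.085
plan([x[0]-np.sin(x[2])*y,x[1]+np.cos(x[2])*y,st['tcp_pos'][2]],yaw=x[2],n=8)"
```

```text
[ 0.46377996 -0.29172043  0.2169688 ] [-1.02271692 -0.74825618 -2.79608807] 0.13320189849605404
yaw0 -0.4121
[[-0.0007, -0.0384, -0.0, 0, 0, -4.53], [0.0024, -0.0383, -0.0, 0, 0, -4.53], [0.0054, -0.038, -0.0, 0, 0, -4.53], [0.0084, -0.0375, -0.0, 0, 0, -4.53], [0.0113, -0.0367, -0.0, 0, 0, -4.53], [0.0142, -0.0357, -0.0, 0, 0, -4.53], [0.0169, -0.0344, -0.0, 0, 0, -4.53], [0.0196, -0.033, -0.0, 0, 0, -4.53]]
```

Request:
play_rows:
  steps:
    - [[-0.0007, -0.0384, 0, 0, 0, -4.53], [0.0024, -0.0383, 0, 0, 0, -4.53], [0.0054, -0.038, 0, 0, 0, -4.53], [0.0084, -0.0375, 0, 0, 0, -4.53], [0.0113, -0.0367, 0, 0, 0, -4.53], [0.0142, -0.0357, 0, 0, 0, -4.53], [0.0169, -0.0344, 0, 0, 0, -4.53], [0.0196, -0.033, 0, 0, 0, -4.53], [0, 0, 0, 0, 0, 0], [0, 0, 0, 0, 0, 0]]

```text
t: 12.05
tcp_pos: [0.5815, -0.0088, 0.2159]
tool_rot: [0.994, 0.11, -0.002, -0.0]
force: [-0.0, -0.0, -2.2]
finger_gap: 0.133
```

```bash
python3 -c "
from h import *
import pickle
s=manip.snapshot('wrist');save(s,'w5');pickle.dump(s,open('w5.pkl','wb'))
t=manip.snapshot('scene');save(t,'s5')
cv2.imwrite('pics/s5c.png',cv2.resize(cv2.imread('pics/s5.png')[130:330,150:400],None,fx=3,fy=3))
st=manip.sense();print(st['tcp_pos'],st['force'],st['finger_gap'])
r=R.from_quat(st['tool_rot']).as_matrix();print(r.round(4).tolist())
x=np.load('track.npy');c,n=np.cos(x[2]),np.sin(x[2]);d=st['tcp_pos'][:2]-x[:2];print('track xy',c*d[0]+n*d[1],-n*d[0]+c*d[1],'yawerr',np.arctan2(r[1,0],r[0,0])-x[2])
"
```

```text
[ 0.58184267 -0.0096386   0.21664252] [ 0.45315983 -0.09618242 -2.59555905] 0.13430425914345448
[[0.9761, 0.2174, -0.0025], [0.2174, -0.9761, 0.0001], [-0.0024, -0.0007, -1.0]]
track xy -0.0003458210469698027 -0.08627573780045432 yawerr -0.0012278758567210446
```

View pics/w5.png

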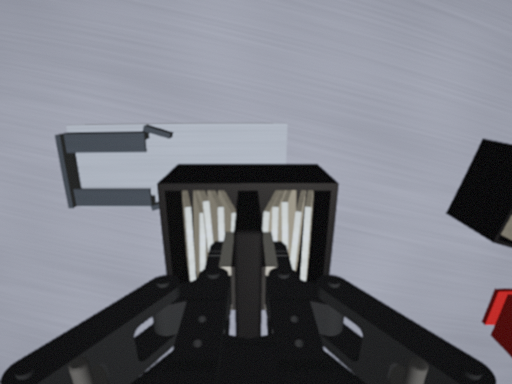

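View pics/s5c.png

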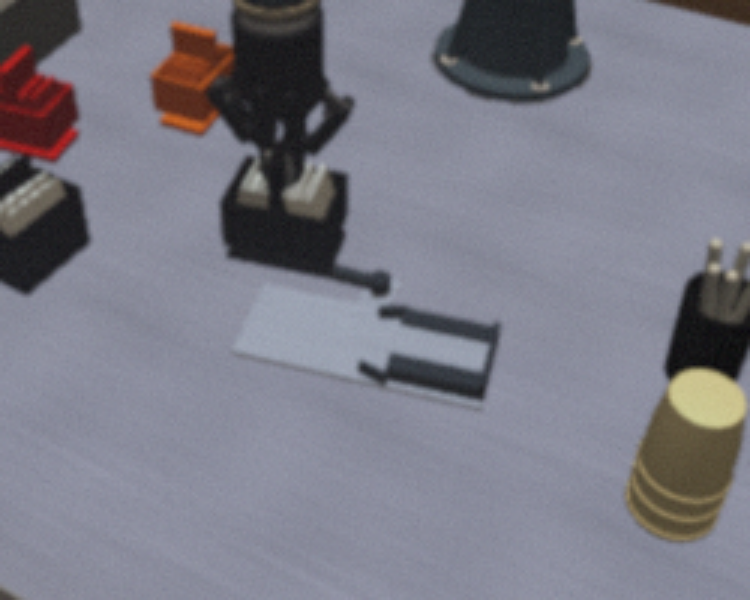

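```bash
python3 -c "
from h import *
import pickle
cv2.imwrite('pics/w5c.png',cv2.resize(cv2.imread('pics/w5.png')[110:310,40:350],None,fx=2.5,fy=2.5))
s=pickle.load(open('w5.pkl','rb'))
x=np.load('track.npy');c,n=np.cos(x[2]),np.sin(x[2])
T=lambda P:np.array([c*(P[0]-x[0])+n*(P[1]-x[1]),-n*(P[0]-x[0])+c*(P[1]-x[1]),P[2]])
for z in (.18,.183):
  for p in [(160,184),(337,184)]: print(z,T(onz(p,s,z)).round(4))
def px(P): 
  P=np.array(P)/1000;return proj([x[0]+c*P[0]-n*P[1],x[1]+n*P[0]+c*P[1],P[2]],s).round(1)
for P in [(42,25,21),(21,25,21),(-21,25,21),(42,115,28),(50,-130,4)]:print(P,px(P))
"
```

```text
0.18 [ 0.0314 -0.0372  0.18  ]
0.18 [ 0.0314 -0.1345  0.18  ]
0.183 [ 0.0322 -0.0382  0.183 ]
0.183 [ 0.0323 -0.1335  0.183 ]
(42, 25, 21) [144.2 132.2]
(21, 25, 21) [146.1 151.7]
(-21, 25, 21) [149.9 188.6]
(42, 115, 28) [ 59.8 134.1]
(50, -130, 4) [288.1 122.8]
```

View pics/w5c.png

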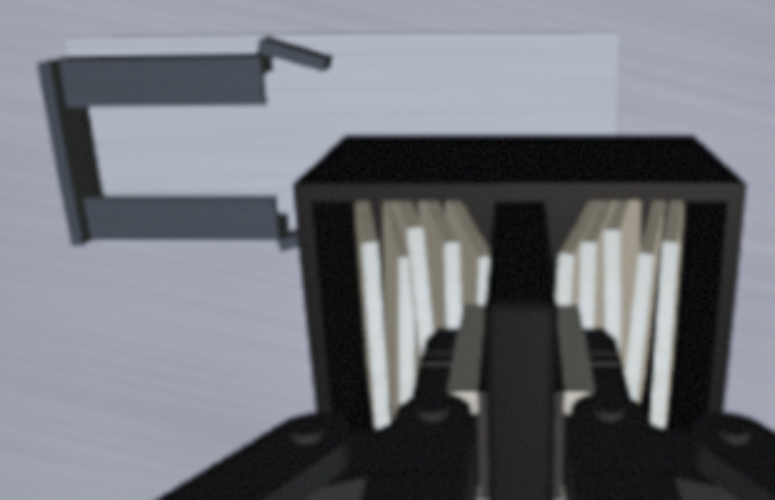

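```bash
python3 -c "
from h import *
import pickle
s=pickle.load(open('w5.pkl','rb'))
x=np.load('track.npy');c,n=np.cos(x[2]),np.sin(x[2])
T=lambda P:np.array([c*(P[0]-x[0])+n*(P[1]-x[1]),-n*(P[0]-x[0])+c*(P[1]-x[1]),P[2]])
for z in (.226,.2296): print(T(onz((247.5,232),s,z)))
for r in (183,185): print(T(onz((248,r),s,.1816)))
def go(tx,ty,z,yaw=x[2],**k): return plan([x[0]+c*tx-n*ty,x[1]+n*tx+c*ty,z],yaw=yaw,**k)
go(.0025,-.085,.125,n=3)
"
```

```text
[ 0.02477347 -0.08535524  0.226     ]
[ 0.02651837 -0.0853591   0.2296    ]
[ 0.03238417 -0.0855781   0.1816    ]
[ 0.03125759 -0.08557869  0.1816    ]
yaw0 0.2192
[[0.0009, -0.0004, 0.0305, 0, 0, -0.02], [0.0009, -0.0004, 0.0305, 0, 0, -0.02], [0.0009, -0.0004, 0.0305, 0, 0, -0.02]]
```

Request:
play_rows:
  steps:
    - [[0.001, 0, 0.033, 0, 0, 0], [0.001, 0, 0.033, 0, 0, 0], [0.001, 0, 0.031, 0, 0, 0], [0, 0, 0, 0, 0, 0], [0, 0, 0, 0, 0, 0]]

```text
t: 12.78
tcp_pos: [0.5862, -0.009, 0.1215]
tool_rot: [0.994, 0.109, 0.001, 0.0]
force: [-0.0, 0.7, -1.0]
finger_gap: 0.132
```

```bash
cat >> h.py <<'E'
def chk(name):
    s=manip.snapshot('wrist');save(s,name)
    import pickle;pickle.dump(s,open(name+'.pkl','wb'))
    st=manip.sense();x=np.load('track.npy');c,n=np.cos(x[2]),np.sin(x[2]);d=st['tcp_pos'][:2]-x[:2]
    r=R.from_quat(st['tool_rot']).as_matrix()
    print('track xy',c*d[0]+n*d[1],-n*d[0]+c*d[1],'z',st['tcp_pos'][2],'yawerr',np.arctan2(r[1,0],r[0,0])-x[2],'F',st['force'].round(1),'gap',st['finger_gap'],'t',st['t'])
    return s
E
python3 -c "
from h import *
s=chk('w6')
cv2.imwrite('pics/w6c.png',cv2.resize(cv2.imread('pics/w6.png')[90:310,40:350],None,fx=2.5,fy=2.5))
"
```

```text
track xy 0.004457306632102382 -0.0865821555286072 z 0.12205219349488315 yawerr -0.0007293155558170117 F [-0.3  0.5 -1.7] gap 0.13626219348368576 t 12.825
```

View pics/w6c.png

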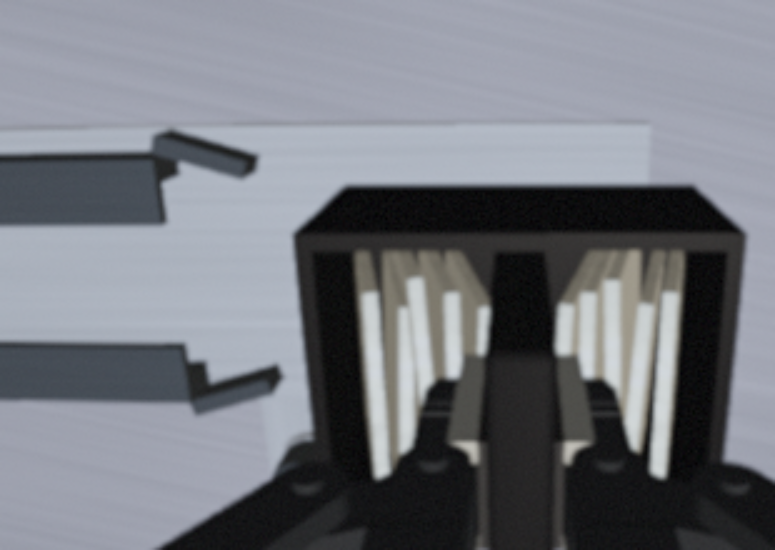

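```bash
cat > rel.py <<'E'
from h import *
import pickle
from scipy.optimize import least_squares
def W(x,P):
    c,n=np.cos(x[2]),np.sin(x[2]);P=np.array(P)/1000
    return np.array([x[0]+c*P[0]-n*P[1],x[1]+n*P[0]+c*P[1],P[2]])
def fit(s,obs):
    f=lambda x:np.concatenate([proj(W(x,P),s)-p for p,P in obs])
    r=least_squares(f,np.load('track.npy'),loss='soft_l1');print(r.x.round(4),f(r.x).reshape(-1,2).round(1).tolist());return r.x
def T(x,P):
    c,n=np.cos(x[2]),np.sin(x[2]);return np.array([c*(P[0]-x[0])+n*(P[1]-x[1]),-n*(P[0]-x[0])+c*(P[1]-x[1]),P[2]])
E
python3 -c "
from rel import *
s=pickle.load(open('w6.pkl','rb'))
o=[((102.8,151.6),(42,25,21)),((106,178.8),(21,25,21)),((113.6,228),(-21,25,21)),((115.6,250),(-42,25,21)),((300,139.6),(50,-130,4))]
x=fit(s,o)
for z in (.084,.087):
  for p in [(159.5,184),(337,184)]: print(T(x,onz(p,s,z)))
print(T(x,onz((247.5,90+355/2.5),s,.135)))
print(T(x,manip.sense()['tcp_pos']))
"
```

```text
[0.564  0.0747 0.2112] [[-0.6, 0.6], [-0.3, -0.1], [-0.8, -0.4], [0.6, 0.1], [2.1, -0.0]]
[ 0.03533653 -0.03726511  0.084     ]
[ 0.03611391 -0.1359619   0.084     ]
[ 0.03621381 -0.03820362  0.087     ]
[ 0.03697612 -0.13498797  0.087     ]
[ 0.03094948 -0.08616778  0.135     ]
[ 0.00455298 -0.0864535   0.12205219]
```

Request:
play_rows:
  steps:
    - [[-0.0005, 0, 0.004, 0, 0, 0], [0, 0, 0.003, 0, 0, 0], [0, 0, 0, 0, 0, 0]]

```text
t: 13.2
tcp_pos: [0.585, -0.0082, 0.1138]
tool_rot: [0.994, 0.11, -0.0, -0.0]
force: [-0.7, 0.4, -2.7]
finger_gap: 0.133
```

```bash
python3 -c "
from h import *
s=chk('w7')"
```

```text
track xy 0.003202137096094567 -0.08558144440650593 z 0.11382343787491961 yawerr 0.00025127592162052514 F [-0.3  0.5 -2.7] gap 0.1309973765948915 t 13.25
```

Request:
play_rows:
  steps:
    - [[0, 0, 0.0015, 0, 0, 0], [0, 0, 0, 0, 0, 0]]

```text
t: 13.5
tcp_pos: [0.5854, -0.0081, 0.1132]
tool_rot: [0.994, 0.11, 0.0, 0.0]
force: [-1.8, 1.1, 5.1]
finger_gap: 0.134
```

Request:
play_rows:
  steps:
    - [[0, 0, 0.0015, 0, 0, 0], [0, 0, 0, 0, 0, 0]]

```text
t: 13.75
tcp_pos: [0.5853, -0.008, 0.113]
tool_rot: [0.994, 0.11, 0.001, 0.0]
force: [-3.7, 1.7, 14.6]
finger_gap: 0.136
```

Request:
play_rows:
  steps:
    - [[0, -0.005, -0.0018, 0, 0, 0], [0, -0.015, 0, 0, 0, 0], [0, -0.015, 0, 0, 0, 0], [0, -0.01, 0, 0, 0, 0], [0, 0, 0, 0, 0, 0]]

```text
t: 14.38
tcp_pos: [0.5757, 0.0373, 0.1131]
tool_rot: [0.994, 0.111, 0.001, -0.0]
force: [0.3, 1.7, 7.4]
finger_gap: 0.134
```

```bash
python3 -c "
from h import *
s=chk('w8')
cv2.imwrite('pics/w8c.png',cv2.resize(cv2.imread('pics/w8.png')[90:310,40:350],None,fx=2.5,fy=2.5))
"
```

```text
track xy 0.0038822922983370537 -0.03917038685549755 z 0.1131193897269927 yawerr 0.0007285935419571454 F [0.5 2.1 7.4] gap 0.1333849214448284 t 14.425
```

View pics/w8c.png

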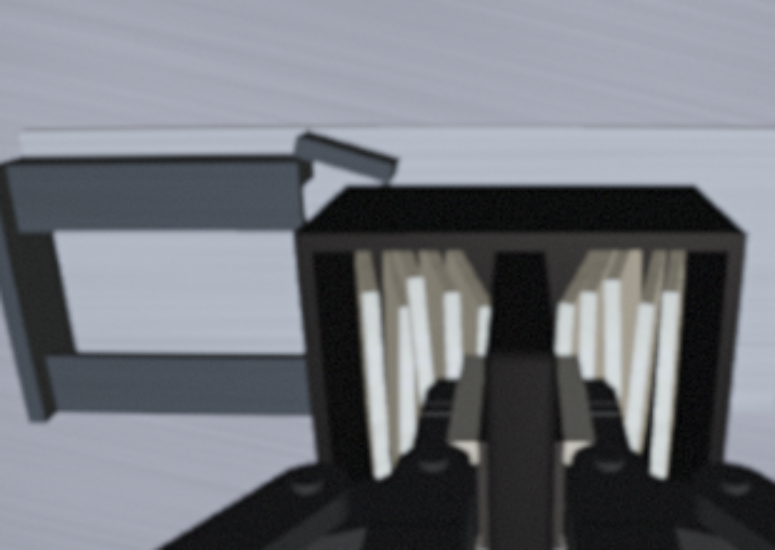

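```bash
python3 -c "
from rel import *
s=pickle.load(open('w8.pkl','rb'))
o=[((160.8,153.2),(42,25,21)),((160.8,182.4),(21,25,21)),((44.5,153.8),(42,115,21.5)),((59.5,255.5),(-42,115,21.5)),((59,231.5),(-21,115,21))]
x=fit(s,o)
for z in (.078,):
  for p in [(159.5,184),(337,184)]: print(T(x,onz(p,s,z)))
print(T(x,onz((247.5,90+355/2.5),s,.126)))
"
```

```text
[0.5632 0.0745 0.2118] [[-0.3, 1.2], [1.8, -0.3], [-1.7, 0.7], [3.3, -1.4], [-0.7, -0.5]]
[0.03619276 0.0095907  0.078     ]
[ 0.0371449  -0.08756161  0.078     ]
[ 0.03089649 -0.03864984  0.126     ]
```

Request:
play_rows:
  steps:
    - [[-0.0007, -0.006, 0, 0, 0, 0.3], [0, -0.01, 0, 0, 0, 0], [0, -0.01, 0, 0, 0, 0], [0, -0.01, 0, 0, 0, 0], [0, 0, 0, 0, 0, 0]]

```text
t: 15.05
tcp_pos: [0.5672, 0.0716, 0.113]
tool_rot: [0.994, 0.108, 0.001, -0.0]
force: [0.2, 0.3, 7.8]
finger_gap: 0.132
```

```bash
python3 -c "
from h import *
s=chk('w9')"
```

```text
track xy 0.0030874836654706684 -0.0037868831954804465 z 0.11305792939834856 yawerr -0.004907932214029326 F [0.9 0.2 6.1] gap 0.13261913990610538 t 15.1
```

Request:
play_rows:
  steps:
    - [[0, -0.01, 0, 0, 0, 0], [0, -0.012, 0, 0, 0, 0], [0, -0.012, 0, 0, 0, 0], [0, -0.012, 0, 0, 0, 0], [0, -0.01, 0, 0, 0, 0], [0, 0, 0, 0, 0, 0]]

```text
t: 15.85
tcp_pos: [0.555, 0.1264, 0.113]
tool_rot: [0.994, 0.108, 0.001, -0.0]
force: [0.4, 0.9, 6.8]
finger_gap: 0.13
```

```bash
python3 -c "
from h import *
s=chk('w10')"
```

```text
track xy 0.00321208598820448 0.05231151520369954 z 0.1130652825584527 yawerr -0.004827227046779348 F [-0.1  0.1  7.1] gap 0.13240297041183544 t 15.9
```

Free sliding. About 13 mm to go; slowly until the stop pushes back.

Request:
play_rows:
  steps:
    - [[0, -0.005, 0, 0, 0, 0], [0, -0.004, 0, 0, 0, 0], [0, -0.002, 0, 0, 0, 0], [0, 0, 0, 0, 0, 0]]

```text
t: 16.4
tcp_pos: [0.5529, 0.136, 0.113]
tool_rot: [0.994, 0.108, 0.0, 0.0]
force: [0.1, -2.6, 6.6]
finger_gap: 0.13
```

Request:
play_rows:
  steps:
    - [[0, -0.0015, 0, 0, 0, 0], [0, -0.001, 0, 0, 0, 0], [0, 0, 0, 0, 0, 0]]

```text
t: 16.77
tcp_pos: [0.5524, 0.1382, 0.113]
tool_rot: [0.994, 0.107, 0.0, 0.001]
force: [1.0, -4.7, 6.2]
finger_gap: 0.131
```

Request:
play_rows:
  steps:
    - [[0, -0.0015, 0, 0, 0, 0], [0, -0.001, 0, 0, 0, 0], [0, 0, 0, 0, 0, 0]]

```text
t: 17.15
tcp_pos: [0.5521, 0.1402, 0.113]
tool_rot: [0.994, 0.108, 0.001, 0.001]
force: [1.2, -6.2, 6.5]
finger_gap: 0.132
```

```bash
python3 -c "
from h import *
s=chk('w11')
t=manip.snapshot('scene');save(t,'s11')
cv2.imwrite('pics/s11c.png',cv2.resize(cv2.imread('pics/s11.png')[150:310,200:400],None,fx=3.5,fy=3.5))"
```

```text
track xy 0.0033763278538447624 0.06639689313609808 z 0.11302840087018377 yawerr -0.004397476978589859 F [ 1.1 -5.5  6.3] gap 0.13085826450909394 t 17.2
```

View pics/s11c.png

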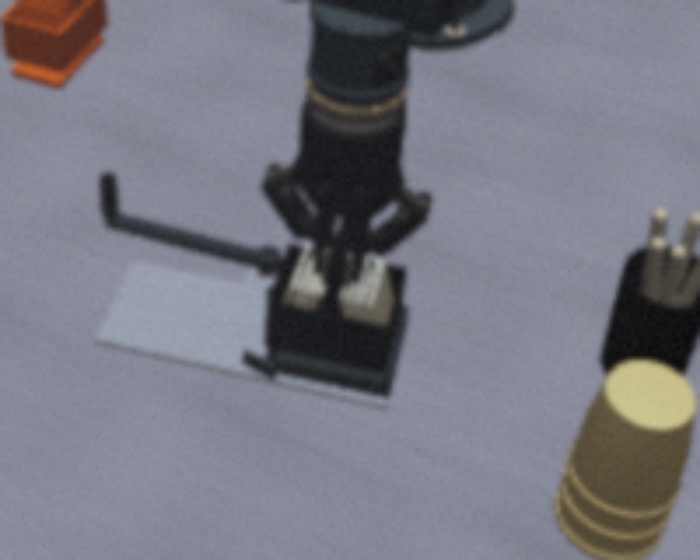

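View pics/w11.png

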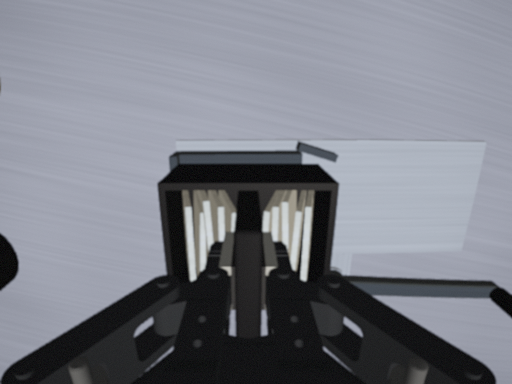

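Request:
play_rows:
  steps:
    - [[0, 0, 0, 0, 0, 0], [0, 0, 0, 0, 0, 0], [0, 0, 0, 0, 0, 0]]
  fingers: 0.4

```text
t: 17.62
tcp_pos: [0.5506, 0.1414, 0.1119]
tool_rot: [0.994, 0.107, -0.001, -0.0]
force: [0.6, 0.7, 1.4]
finger_gap: 0.405
```

Request:
play_rows:
  steps:
    - [[0, 0, -0.03, 0, 0, 0], [0, 0, -0.05, 0, 0, 0], [0, 0, -0.06, 0, 0, 0], [0, 0, 0, 0, 0, 0], [0, 0, 0, 0, 0, 0]]

```text
t: 18.25
tcp_pos: [0.5507, 0.1412, 0.2521]
tool_rot: [0.994, 0.108, -0.001, -0.0]
force: [-0.6, -0.7, -0.3]
finger_gap: 0.4
```

```bash
python3 -c "
from h import *
s=chk('w12')
cv2.imwrite('pics/w12c.png',cv2.resize(cv2.imread('pics/w12.png')[90:310,100:410],None,fx=2.5,fy=2.5))"
```

```text
track xy 0.0018012418911314606 0.06769575348030844 z 0.25116467845612467 yawerr -0.005045559027183455 F [-0.8 -0.4 -0.7] gap 0.4016033427449089 t 18.3
```

View pics/w12c.png

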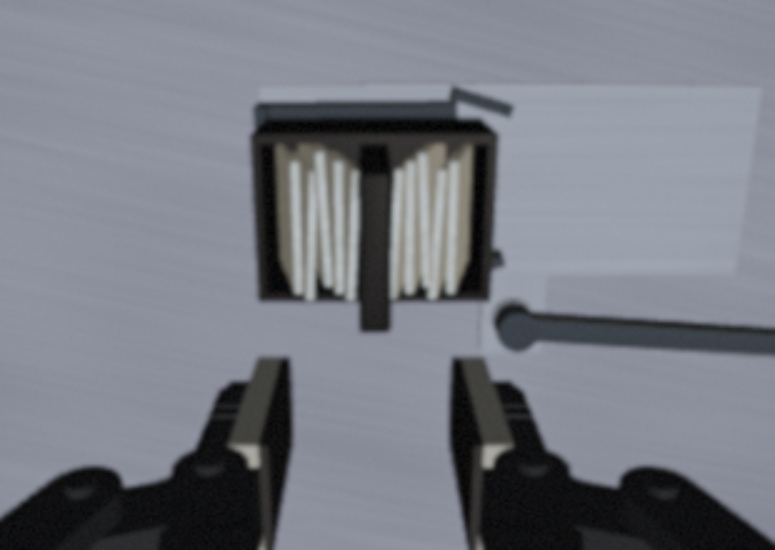

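```bash
python3 -c "
from rel import *
s=pickle.load(open('w12.pkl','rb'))
o=[((403.2,125.6),(50,-130,4)),((396,199.2),(-50,-130,4)),((282.4,130.4),(42,25,21)),((203.5,131),(42,115,28))]
x=fit(s,o)
C=[T(x,onz(p,s,.078)) for p in [(201.2,142.8),(298.4,142.8),(296,209.6),(204.4,209.6)]];print(np.round(C,4),np.mean(C,0))
x=np.load('track.npy')
C=[T(x,onz(p,s,.078)) for p in [(201.2,142.8),(298.4,142.8),(296,209.6),(204.4,209.6)]];print(np.mean(C,0))
"
```

```text
[0.5631 0.0768 0.2133] [[0.4, -1.4], [-3.7, 0.4], [-0.4, 0.2], [1.4, 0.1]]
[[ 0.0358  0.1119  0.078 ]
 [ 0.036   0.0148  0.078 ]
 [-0.0355  0.0136  0.078 ]
 [-0.0357  0.1117  0.078 ]] [0.0001605  0.06300864 0.078     ]
[0.0008952  0.06521565 0.078     ]
```

```bash
python3 -c "
from h import *
plan([.5186,-.1048,.18],yaw=-.5,n=7)"
```

```text
yaw0 0.2154
[[-0.0119, 0.0333, 0.0102, 0, 0, 5.86], [-0.0085, 0.0344, 0.0102, 0, 0, 5.86], [-0.0049, 0.0351, 0.0102, 0, 0, 5.86], [-0.0013, 0.0354, 0.0102, 0, 0, 5.86], [0.0023, 0.0353, 0.0102, 0, 0, 5.86], [0.0059, 0.0349, 0.0102, 0, 0, 5.86], [0.0094, 0.0341, 0.0102, 0, 0, 5.86]]
```

Request:
play_rows:
  steps:
    - [[-0.0119, 0.0333, 0.005, 0, 0, 5.86], [-0.0085, 0.0344, 0.005, 0, 0, 5.86], [-0.0049, 0.0351, 0.01, 0, 0, 5.86], [-0.0013, 0.0354, 0.015, 0, 0, 5.86], [0.0023, 0.0353, 0.02, 0, 0, 5.86], [0.0059, 0.0349, 0.03, 0, 0, 5.86], [0.0094, 0.0341, 0.03, 0, 0, 5.86], [0, 0, 0, 0, 0, 0], [0, 0, 0, 0, 0, 0]]
  fingers: 0.6

```text
t: 19.42
tcp_pos: [0.519, -0.1041, 0.1366]
tool_rot: [0.969, -0.248, -0.001, -0.0]
force: [-0.4, 0.3, -0.1]
finger_gap: 0.599
```

```bash
python3 -c "
from h import *
s=chk('w13');print(proj([.5186,-.1048,.065],s))
plan([.5186,-.1048,.056],yaw=-.5)"
```

```text
track xy -0.08171336840584345 -0.1646096583260073 z 0.13728499052860502 yawerr -0.7198711029852444 F [-0.3 -0.6  0.8] gap 0.5968542320159442 t 19.475
[248.10661466 214.01206932]
yaw0 -0.4995
[[-0.0002, 0.0006, 0.0406, 0, 0, 0.02], [-0.0002, 0.0006, 0.0406, 0, 0, 0.02]]
```

View pics/w13.png

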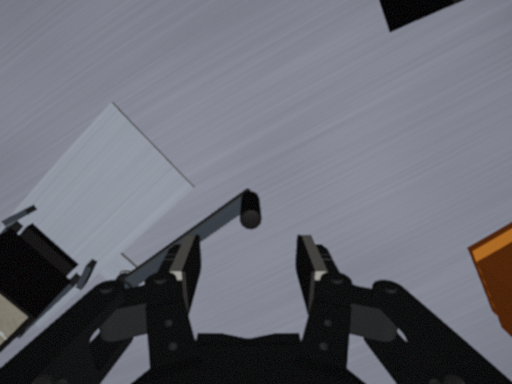

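Request:
play_rows:
  steps:
    - [[-0.0005, 0.0008, 0.041, 0, 0, 0], [-0.0005, 0.0008, 0.04, 0, 0, 0], [0, 0, 0, 0, 0, 0]]

```text
t: 19.85
tcp_pos: [0.5167, -0.1038, 0.055]
tool_rot: [0.969, -0.247, -0.003, -0.0]
force: [-0.0, -0.3, 1.1]
finger_gap: 0.601
```

Request:
play_rows:
  steps:
    - [[0, 0, 0, 0, 0, 0], [0, 0, 0, 0, 0, 0], [0, 0, 0, 0, 0, 0], [0, 0, 0, 0, 0, 0]]
  fingers: 0
  squeeze: 25

```text
t: 20.35
tcp_pos: [0.5194, -0.106, 0.0584]
tool_rot: [0.969, -0.248, 0.002, 0.0]
force: [0.1, 1.7, 7.7]
finger_gap: 0.176
```

```bash
python3 -c "
from gate import *
arc(.02,.15,10)"
```

```text
th0 1.6175051303296144 rad 0.15685493406064846 [ 0.51942764 -0.10602442  0.05835932] force [0.1 1.7 7.7] gap 0.1755820248142914 t 20.35
[[0.0182, -0.0171, 0, 0, 0, -3.73], [0.0165, -0.0188, 0, 0, 0, -3.73], [0.0147, -0.0203, 0, 0, 0, -3.73], [0.0127, -0.0216, 0, 0, 0, -3.73], [0.0106, -0.0227, 0, 0, 0, -3.73], [0.0084, -0.0236, 0, 0, 0, -3.73], [0.0062, -0.0243, 0, 0, 0, -3.73], [0.0038, -0.0247, 0, 0, 0, -3.73], [0.0015, -0.025, 0, 0, 0, -3.73], [-0.0009, -0.025, 0, 0, 0, -3.73]]
```

Request:
play_rows:
  steps:
    - [[0.0182, -0.0171, 0, 0, 0, -3.73], [0.0165, -0.0188, 0, 0, 0, -3.73], [0.0147, -0.0203, 0, 0, 0, -3.73], [0.0127, -0.0216, 0, 0, 0, -3.73], [0.0106, -0.0227, 0, 0, 0, -3.73], [0.0084, -0.0236, 0, 0, 0, -3.73], [0.0062, -0.0243, 0, 0, 0, -3.73], [0.0038, -0.0247, 0, 0, 0, -3.73], [0.0015, -0.025, 0, 0, 0, -3.73], [-0.0009, -0.025, 0, 0, 0, -3.73]]

```text
t: 21.6
tcp_pos: [0.65, 0.0798, 0.0586]
tool_rot: [0.997, 0.076, 0.006, 0.001]
force: [6.0, -1.4, 0.1]
finger_gap: 0.177
```

Request:
play_rows:
  steps:
    - [[0, 0, 0, 0, 0, 0]]

```text
t: 21.72
tcp_pos: [0.6494, 0.082, 0.0586]
tool_rot: [0.997, 0.076, 0.006, 0.0]
force: [6.7, 0.9, -1.1]
finger_gap: 0.176
```

```bash
python3 -c "
from gate import *
arc(0.0,.15,2)"
```

```text
th0 0.010220727942260033 rad 0.1605789238234929 [0.64936304 0.08197435 0.05860071] force [ 6.7  0.9 -1.1] gap 0.1761090278383465 t 21.725
[[-0.0, -0.0008, 0, 0, 0, 0.09], [-0.0001, -0.0008, 0, 0, 0, 0.09]]
```

Request:
play_rows:
  steps:
    - [[-0.003, -0.0015, 0, 0, 0, 0], [0, 0, 0, 0, 0, 0]]

```text
t: 21.98
tcp_pos: [0.6491, 0.0817, 0.0587]
tool_rot: [0.997, 0.075, 0.009, 0.0]
force: [11.5, 2.9, -5.5]
finger_gap: 0.177
```

Request:
play_rows:
  steps:
    - [[0, 0, 0, 0, 0, 0], [0, 0, 0, 0, 0, 0], [0, 0, -0.04, 0, 0, 0], [0, 0, -0.06, 0, 0, 0], [0, 0, -0.06, 0, 0, 0], [-0.05, 0.01, -0.04, 0, 0, 0], [-0.05, 0.01, 0, 0, 0, 0], [0, 0, 0, 0, 0, 0], [0, 0, 0, 0, 0, 0]]
  fingers: 0.5

```text
t: 23.1
tcp_pos: [0.5474, 0.0469, 0.2554]
tool_rot: [0.997, 0.075, 0.0, 0.0]
force: [0.3, 0.5, 0.1]
finger_gap: 0.501
```

```bash
python3 -c "
from h import *
s=chk('w14')
t=manip.snapshot('top');save(t,'t14')
cv2.imwrite('pics/w14c.png',cv2.resize(cv2.imread('pics/w14.png')[30:270,100:420],None,fx=2.5,fy=2.5))"
```

```text
track xy -0.020875379334564167 -0.02360367934832035 z 0.2552665962596224 yawerr -0.07022230818702596 F [ 0.5 -0.7 -0.1] gap 0.500977356928234 t 23.15
```

View pics/w14c.png

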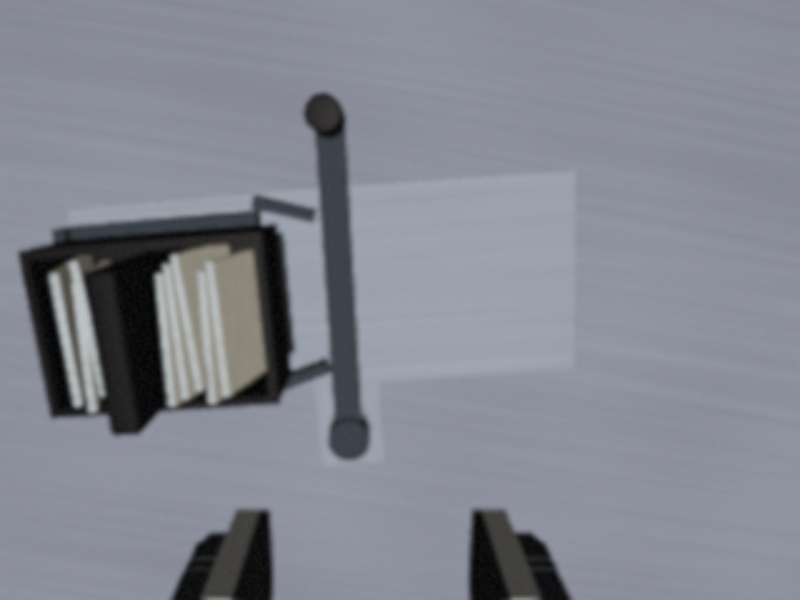

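View pics/t14.png

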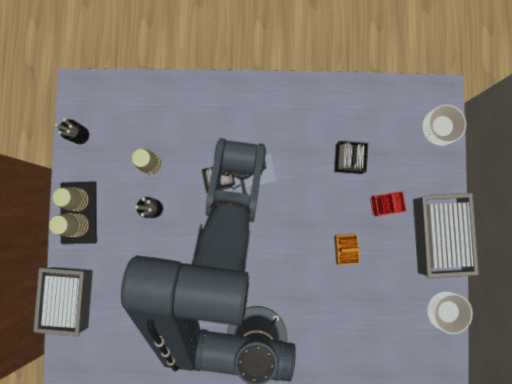

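```bash
python3 -c "
from rel import *
s=pickle.load(open('w14.pkl','rb'))
o=[((329.6,98.8),(50,-130,4)),((329.6,177.2),(-50,-130,4)),((202.4,113.6),(42,25,21)),((125,122.5),(42,115,28))]
for x in (np.load('track.npy'),fit(s,o)):
  C=[T(x,onz(p,s,.078)) for p in [(108.8,130.8),(208.8,121.2),(213.6,190),(121.2,196.4)]];print(np.round(C,4).tolist(),np.mean(C,0))
  p=T(x,onz((229.2,74.4),s,.065));print(p,np.arctan2(-(p[1]+.01),p[0]+.075),np.hypot(p[0]+.075,p[1]+.01))
"
```

```text
[0.5622 0.0749 0.2238] [[0.3, -0.5], [-0.0, 0.2], [-0.4, 1.4], [0.1, -0.6]]
[[0.0353, 0.1132, 0.078], [0.0366, 0.0107, 0.078], [-0.0347, 0.0134, 0.078], [-0.0348, 0.1141, 0.078]] [0.0006159  0.06285964 0.078     ]
[ 0.07988304 -0.01252031  0.065     ] 0.016270923950416367 0.15490354280391513
[[0.0368, 0.1126, 0.078], [0.0377, 0.0101, 0.078], [-0.0336, 0.013, 0.078], [-0.0334, 0.1137, 0.078]] [0.00186666 0.06233468 0.078     ]
[ 0.08087501 -0.01331647  0.065     ] 0.021273233914567344 0.1559102842934007
```

```bash
python3 -c "
from h import *
print(manip.sign_off(), manip.sense()['t'])"
```

```text
the job is handed in; nothing more can be done
the job is handed in; nothing more can be done
```

I opened the gate to about 1.62 rad and slid the T-foot caddy into the track. It went in from the apron without side force, and I pushed it until the end stop pushed back with about 6 N. I then let go, swung the gate shut, released it and pulled the arm clear. I handed the job in at about 23 s of the 59 s allowed.

**Caddy:** the last wrist picture puts its centre at x ≈ +0.6 to +1.9 mm and y ≈ 62–63 mm in the track's frame. An earlier picture, taken just after release, gave y ≈ 63–65 mm. Home is y = 65 mm, so by the pictures the caddy may sit up to about 3 mm short of it, which is inside the 8 mm limit and close to the measuring error. It looked upright and in line with the track.

**Gate:** it reads about 0.02 rad, against a limit of 0.1 rad.

**Other things:** the flat box, tumblers, pot and look-alikes looked unmoved in the final top view. I judged that by eye and did not measure it.

**Disagreement:** fits of the track's direction differed by up to about 0.012 rad between pictures, which did not matter for the fit. No check failed.

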